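Square up a test cassette and load the reader

TASK

Square up the wide test cassette on the counter: bring it (just sliding it along will do) into the inner corner of the L-shaped steel stop, flush against both faces, and let go. Then pick it up from there and lay it in the reader's tray, flat, centred and in line with the tray, without dropping it. Leave the slim cassette where it lies.

Things in the scene. Friction and masses are not known exactly. Their poses are not given: they have to be found in the camera images.
- cassette: Wide test cassette: flat white plastic slab 100 (x) by 48 (y) by 12 mm thick, about 50 g, four dark strips and a round well on top. Origin: centre of its underside; x along its length, z up. It lies flat on the counter within about 100 mm of its home in the corner, turned up to 20 degrees from the stop. Either end may lead.
- stop_corner (a point): Inner corner, at counter height, of the fixed L-shaped steel stop, walls 12 mm thick, 14 mm high. Inner faces: plane x = 0 (y from -60 to +12 mm) and plane y = 0 (x from -45 to 0). The cassette lies on their -x, -y side; home, its length is along x and its centre at x = -50, y = -24 mm; its outer 55 mm stick out past the short wall, both long edges free to grip from above. Turned up to 15 degrees.
- tray_centre (a point): Centre of the floor of the fixed reader's open tray, 12 mm above the counter. x is the tray's length, towards the reader's housing. The floor is 142 (x) by 132 mm (y), its rim 5 mm higher; the white housing, 66 mm high and 180 mm wide, begins 80 mm from the centre on the +x side. The cassette goes here centred, length along x, either end first.
- slim: The slim test cassette, not to be used: white plastic, 70 by 22 by 7 mm with one dark strip, lying loose on the counter just beyond the stop's corner. Origin: centre of its underside; x along its length.

How it is judged (in metres and radians):
On the way:
1. the wide cassette lies flat in the stop's corner, its centre within 10 mm of home and within 10 degrees of square, and the fingers are off it (x of cassette in the frame of stop_corner between -0.06 and -0.04 m and y of cassette in the frame of stop_corner between -0.034 and -0.014 m and angle between the x axis of cassette and the x axis of stop_corner, either way round below 0.175 rad and height (world z) of cassette below 0.005 m and angle between cassette's own z axis and vertical below 0.1 rad and contact force between cassette and the fingers below 0.05 N), for 0.2 s.
At the end, for the whole second after the job is handed in: The wide cassette rests flat and right side up on the floor of the reader's tray, its centre within 20 mm of the tray's centre and its length within 11 degrees of the tray's; the slim cassette is within 30 mm of where it lay (horizontal distance between cassette and tray_centre below 0.02 m and angle between the x axis of cassette and the x axis of tray_centre, either way round below 0.2 rad and z of cassette in the frame of tray_centre between -0.004 and 0.004 m and angle between cassette's own z axis and vertical below 0.1 rad and linear speed of cassette below 0.02 m/s and distance of slim from where it was at the start of the episode below 0.03 m); the robot touches nothing.
It fails at once if the slim cassette is moved by more than 30 mm (distance of slim from where it was at the start of the episode above 0.03 m).
It fails at once if the wide cassette is dropped from a height (faster than 0.7 m/s while not held) (linear speed of cassette above 0.7 m/s and contact force between cassette and the fingers below 0.05 N).
It also fails if it takes over 62 s, if anything falls off the work surface, if the arm or the gripper's body presses on something with over 40 N, if the wrist force passes 120 N, or if a joint passes its speed limit or range.

ROBOT

A 7-joint arm with a two-finger parallel gripper is mounted at the origin on the work surface. World frame = base frame: x ahead of the robot, y to its left, z up, the work surface at z = 0. Lengths are in mm, angles in degrees, forces in N, time in s.
With the tool pointing down it reaches from about 350 to 900 mm from the base axis. Payload 8.1 kg.
Tool frame: the origin (TCP) lies at the very end of the fingers, on their centre line; the grasp point (between the pads) lies env.grip_point_offset behind it (env.grip_point_offset is the distance from the TCP to the grasp point, in mm); z points along the fingers, y is the line along which they close (so a half turn about z gives the same grasp; the last joint's range is limited). The gripper opens to 92 mm and grips with 3 to 60 N. Pads are 19 mm wide; open, the fingers measure 130 mm over their backs; the gripper's body (75 mm by 190 mm) begins 47 mm behind the grasp point.
Start: joints at [-83.056, 24.895, 1.432, 90.138, -0.665, 64.973, -4.303], TCP at [138.737, 609.421, 226.742] pointing down, gripper open.
Joint ranges: [-149.89, 149.89], [-25.12, 119.58], [-72.63, 75.52], [4.76, 147.25], [-75.54, 255.54], [6.69, 114.76], [-157.13, 157.13]. Speed limits (degrees/s): [127.2, 127.2, 172.46, 172.46, 180, 180, 180].

INTERFACE

Orientations are given as a 3x3 rotation matrix whose columns are the frame's x, y, z axes.
In Python, from workcell import env gives the robot as it stands.
- The arm moves only by the shell command python3 -m crank 'ROWS' [FORCE]. ROWS is JSON, a list of rows, each a list of 7 numbers: the turn, a rotation vector about the tool's x, y, z in units of 1.5 rad (1.0 is 1.5 rad), then the shift along the tool's x, y, z in units of 0.12 m (1.0 is 0.12 m), then the gripper command: -1 is shut, 1 is fully open, values between are in proportion. In form: [[ax, ay, az, dx, dy, dz, grip], ...]. A call has 1 to 8 rows; each row shifts and turns the commanded pose from where the row before left it, along the tool's axes as they then stand; what a row does not reach is not made up. A row lasts 1/12 s, in which the tool goes at most 41.7 mm and 7.16 degrees, less where a joint would pass 70% of its speed; a pose out of reach is approached as far as the arm can. A call with a number of a shift or a turn outside -1 to 1 is refused whole. A call with a gripper value outside its range is refused whole. The fingers move at their own pace and stop on an object; FORCE is the grip in N (left out, the last holds). Time passes only in rows, so rows that do not move let the fingers close. It gives the time, the measured TCP pose, the force, the opening and the grip force at its end, in the units of the state.
- env.state(): the state, without advancing time (a new reading comes with each control period).
- env.get_image(name): name is "scene" or "top" or "wrist"; returns (picture, depth): 400x640x3 uint8, red, green, blue; 400x640 float32, mm along the optical axis (not along the pixel's ray), 0 where there is no reading.
- env.camera_model(name): a dict with "intrinsics" (3x3 intrinsics, pixels), "extrinsics" (4x4, takes a point from camera to world coordinates). Camera axes: x right, y down, z forward; pixel columns grow to the right and rows downward; lengths in mm; the calibration is good to about 2 mm. A picture is of the moment at which its call begins: read the wrist's pose just before it. camera_model takes no time and is no camera call; for the wrist camera it gives the pose at the moment of the call.
- env.sign_off(): hands the job in; it is judged then, once.
Trained networks look in the newest picture that a camera, given by its name, has taken for a name from the list of things; names that differ only in an ending like _2 or _b are one class to them, and where a whole thing is asked for, a point or a joint stands for the part that bears it (a point fixed in the world has none). Each returns a list of dicts, best first, with "p" (0 to 1); they miss things now and then, are a little off and sometimes report something else, mostly with a low value. They report only what shows in the picture. A call takes as long as a camera call.
- env.recognise(camera, label): "pixel" ([column, row] in pixels, amid what is visible of it).
- env.cut_out(camera, label): "region" (400x640 bool, what is visible of it) and "pixel" ([column, row] in pixels, amid what is visible of it).
The state is a dict: "time": time; "q": joint angles; "joint_vel": joint speeds; "tau": joint torques, N m; "tcp_pos": TCP position; "eef_rot": TCP orientation; "ft_force": force on the tool from outside, world axes, zero at the start; "moment": the same for the moment, N m; "gripper_width": opening from 0.0 (shut) to 1.0 (fully open); "finger_force": force on a finger pad.
Only numpy, scipy, OpenCV 4.12 (cv2) and the standard library are available. Lean on these libraries where they do the work, as an engineer would, in place of code of your own. Each camera call takes 0.05 s, during which the arm holds its last target. There are 200 camera calls.

## Working session

There is one attempt and no reset: what is moved stays moved. The work goes in short steps, Python scripts to look and compute and a shell command to move; the robot and the scene stay as the last step left them, time stands still between calls to the robot, and variables do not carry over. Pictures are saved under pics/ and viewed, at most 10 in all, crops included, and the job is handed in when it is done.

```bash
ls; mkdir -p pics
cat > h.py <<'E'
import numpy as np, cv2
from workcell import env
def world(cam, reg, depth, M=None):
    m=M or env.camera_model(cam); K=np.array(m["intrinsics"]); T=np.array(m["extrinsics"])
    v,u=np.nonzero(reg&(depth>0)); d=depth[v,u]
    p=np.stack([(u-K[0,2])/K[0,0]*d,(v-K[1,2])/K[1,1]*d,d],1)
    return p@T[:3,:3].T+T[:3,3]
E
python3 - <<'E'
from h import *
s=env.state(); print(s["time"],s["tcp_pos"],s["eef_rot"],env.grip_point_offset)
ims=[]
for c in ("top","scene"):
    im,d=env.get_image(c); M=env.camera_model(c)
    print(c,np.array(M["extrinsics"]).round(2).tolist(),np.array(M["intrinsics"])[0,0])
    im2=im.copy()
    for l in ("cassette","slim","stop_corner","tray_centre"):
        for r in env.cut_out(c,l)[:2]:
            p=world(c,r["region"],d,M)
            print(c,l,round(r["p"],2),np.round(r["pixel"]),r["region"].sum(),np.median(p,0).round(1) if len(p) else None)
        for r in env.recognise(c,l)[:2]: 
            a,b=map(int,r["pixel"]); print("   rec",l,round(r["p"],2),a,b, world(c,np.pad([[True]],((b,399-b),(a,639-a))),d,M).round(1).tolist())
    cv2.imwrite(f"pics/{c}1.png",im2[:,:,::-1])
E
```

```text
pics
0.0 [138.64549562 608.90156399 225.93539828] [[-9.75047825e-01  2.21994826e-01 -1.90997369e-04]
 [ 2.21994847e-01  9.75046563e-01 -1.57756275e-03]
 [-1.63979440e-04 -1.58059956e-03 -9.99998737e-01]] 18.8
top [[-0.04, -0.98, 0.21, 380.35], [-1.0, 0.04, -0.01, 40.78], [-0.0, -0.21, -0.98, 947.82], [0.0, 0.0, 0.0, 1.0]] 373.2987471568498
top cassette 0.82 [408. 223.] 800 [ 512.1 -206.1   11.8]
   rec cassette 0.62 407 223 [[514.5, -199.9, 14.4]]
   rec cassette 0.26 355 201 [[577.6, -73.1, 11.3]]
top slim 0.68 [357. 200.] 227 [578.6 -75.2   6.9]
   rec slim 0.73 359 199 [[582.9, -84.0, 9.2]]
top stop_corner 0.61 [380. 194.] 261 [ 592.9 -139.3   13.4]
   rec stop_corner 0.63 378 195 [[590.3, -132.8, 13.7]]
top tray_centre 0.86 [250. 186.] 8082 [617.6 190.5  59.8]
   rec tray_centre 0.67 247 184 [[620.4, 194.3, 64.8]]
   rec tray_centre 0.64 409 225 [[509.5, -204.9, 12.6]]
scene [[0.78, 0.53, -0.34, 917.77], [0.63, -0.65, 0.43, -415.64], [0.01, -0.55, -0.84, 900.77], [0.0, 0.0, 0.0, 1.0]] 494.99098021026765
scene cassette 0.84 [231. 275.] 1213 [ 517.7 -210.    11. ]
   rec cassette 0.88 233 276 [[522.7, -211.3, 14.6]]
scene slim 0.68 [298. 250.] 336 [585.2 -78.2   5.8]
   rec slim 0.86 302 247 [[581.5, -74.6, 5.7]]
scene stop_corner 0.97 [282. 275.] 469 [ 597.9 -140.2   12.1]
   rec stop_corner 0.69 282 271 [[582.9, -137.8, -2.5]]
scene tray_centre 0.85 [398. 176.] 9158 [656.1 173.1  62.4]
   rec tray_centre 0.82 398 174 [[647.3, 160.0, 67.6]]
```

View pics/top1.png

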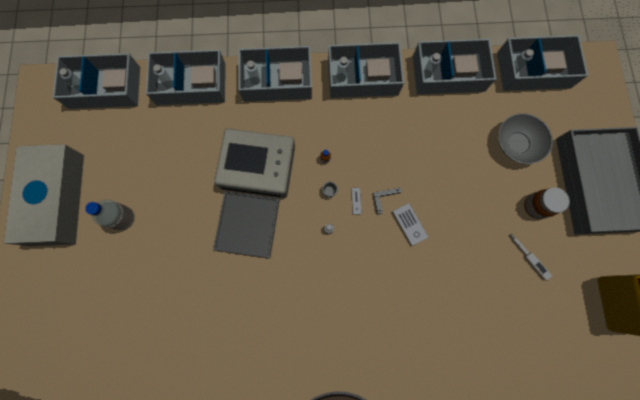

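View pics/scene1.png

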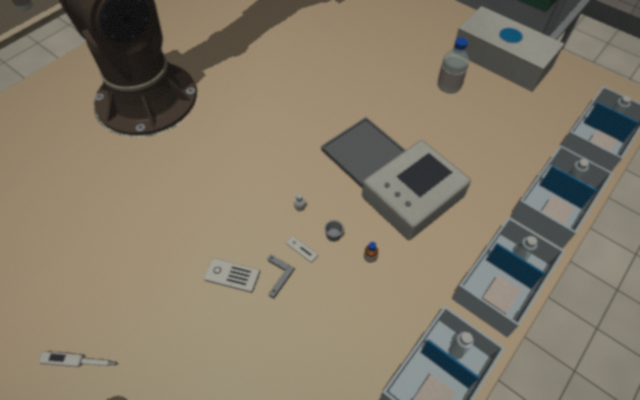

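The top view shows the cassette at (410,225), the stop's L with its corner near (377,193) opening towards the lower right, the slim cassette at (356,201), and the tray at (247,224) with the housing above it at (255,160). The scene view agrees: cassette (231,275), stop (282,272), slim (302,249), tray (360,150). Next I'll get rough fits and the wrist camera offset.

```bash
cat >> h.py <<'E'
def onplane(cam,uv,z,M=None):
    m=M or env.camera_model(cam); K=np.array(m["intrinsics"]); T=np.array(m["extrinsics"])
    uv=np.atleast_2d(uv).astype(float); r=np.c_[uv,np.ones(len(uv))]@np.linalg.inv(K).T@T[:3,:3].T
    return T[:3,3]+r*((z-T[2,3])/r[:,2])[:,None]
def rect(reg,cam,z,M=None):
    "outline on plane z -> centre, (long,short), angle of long side in deg, within +-90"
    c=max(cv2.findContours(reg.astype(np.uint8),cv2.RETR_EXTERNAL,cv2.CHAIN_APPROX_NONE)[0],key=cv2.contourArea)[:,0]
    p=onplane(cam,c,z,M)[:,:2].astype(np.float32)
    (x,y),(w,h),a=cv2.minAreaRect(p)
    if w<h: w,h,a=h,w,a+90
    return np.round([x,y,w,h,(a+90)%180-90],1)
def ref(a,b): # world shift in tool units
    return
def togo(dxyz,s=None):
    s=s or env.state(); return (np.array(s["eef_rot"]).T@np.array(dxyz)/120).round(3)
E
python3 - <<'E'
from h import *
s=env.state();R=np.array(s["eef_rot"]);T=np.array(env.camera_model("wrist")["extrinsics"])
print("cam in tool",(R.T@(T[:3,3]-s["tcp_pos"])).round(1),(R.T@T[:3,:3]).round(2).tolist(),np.array(env.camera_model("wrist")["intrinsics"])[0,0])
for c in("top","scene"):
    env.get_image(c)
    for l,z in(("cassette",12),("slim",7),("stop_corner",14)):
        for r in env.cut_out(c,l)[:1]: print(c,l,rect(r["region"],c,z))
print(togo([550-138.6,-200-608.9,60]))
E
```

```text
cam in tool [  83.1    0.6 -157.2] [[-0.0, -0.95, -0.31], [1.0, -0.0, -0.0], [0.0, -0.31, 0.95]] 350.07248373166675
top cassette [ 512.8 -206.7  101.1   50.9   24.5]
top slim [ 5.789e+02 -7.670e+01  6.890e+01  2.470e+01 -4.000e-01]
top stop_corner [ 586.7 -145.1   84.7   45.2  -44.1]
scene cassette [ 518.3 -210.   103.1   52.9   24.2]
scene slim [584.5 -78.7  67.8  21.9  -1.5]
scene stop_corner [ 593.  -149.4   85.8   48.   -44.2]
[-4.839 -5.812 -0.5  ]
```

```bash
python3 -m crank '[[0,0,0,-0.1955,-0.26,0,1],[0,0,0,-0.1955,-0.26,0,1],[0,0,0,-0.1955,-0.26,0,1],[0,0,0,-0.1955,-0.26,0,1],[0,0,0,-0.1955,-0.26,0,1],[0,0,0,-0.1955,-0.26,0,1],[0,0,0,-0.1955,-0.26,0,1],[0,0,0,-0.1955,-0.26,0,1]]'
python3 -m crank '[[0,0,0,-0.1955,-0.26,0,1],[0,0,0,-0.1955,-0.26,0,1],[0,0,0,-0.1955,-0.26,0,1],[0,0,0,-0.1955,-0.26,0,1],[0,0,0,-0.1955,-0.26,0,1],[0,0,0,-0.1955,-0.26,0,1],[0,0,0,-0.1955,-0.26,0,1],[0,0,0,-0.1955,-0.26,0,1]]'
python3 -m crank '[[0,0,0,-0.1955,-0.26,0,1],[0,0,0,-0.1955,-0.26,0,1],[0,0,0,-0.1955,-0.26,0,1],[0,0,0,-0.1955,-0.26,0,1],[0,0,0,-0.1955,-0.26,0,1],[0,0,0,-0.1955,-0.26,0,1],[0,0,0,0,0,0,0.4],[0,0,0,0,0,0,0.4]]'
cat > look.py <<'E'
from h import *
import sys
s=env.state(); M=env.camera_model("wrist"); im,d=env.get_image("wrist")
print(s["time"],np.round(s["tcp_pos"],1),np.round(s["eef_rot"],3).tolist(),"v",np.abs(s["joint_vel"]).max().round(2))
for l,z in(("cassette",12),("slim",7),("stop_corner",14)):
    for r in env.cut_out("wrist",l)[:2]:
        p=world("wrist",r["region"],d,M)
        print(l,round(r["p"],2),np.round(r["pixel"]),"n",r["region"].sum(),rect(r["region"],"wrist",z,M),"z",np.percentile(p[:,2],[10,50,90]).round(1) if len(p) else 0)
        if l=="stop_corner" and r["p"]>.5:
            c=max(cv2.findContours(r["region"].astype(np.uint8),0,1)[0],key=cv2.contourArea)
            poly=cv2.approxPolyDP(c,4,True)[:,0]; print("poly",poly.tolist(),onplane("wrist",poly,14,M)[:,:2].round(1).tolist())
cv2.imwrite(f"pics/{sys.argv[1]}.png",im[:,:,::-1])
E
python3 look.py w1
```

```text
time: 1.97
tcp_pos: [266.8, 322.7, 226.9]
eef_rot: [[-0.975, 0.222, 0.0], [0.222, 0.975, 0.001], [-0.0, 0.001, -1.0]]
ft_force: [1.8, 0.0, 0.8]
gripper_width: 1.005
finger_force: 0.0
time: 2.63
tcp_pos: [394.3, 37.5, 227.2]
eef_rot: [[-0.975, 0.222, 0.001], [0.222, 0.975, 0.001], [-0.001, 0.001, -1.0]]
ft_force: [0.8, 0.7, -0.5]
gripper_width: 0.999
finger_force: 0.0
time: 3.3
tcp_pos: [489.7, -177.1, 226.6]
eef_rot: [[-0.974, 0.226, -0.0], [0.226, 0.974, -0.002], [-0.0, -0.002, -1.0]]
ft_force: [0.1, 1.0, -0.1]
gripper_width: 0.906
finger_force: 0.0
3.3 [ 489.7 -177.1  226.6] [[-0.974, 0.226, -0.0], [0.226, 0.974, -0.002], [-0.0, -0.002, -1.0]] v 2.91
cassette 0.66 [289. 190.] n 3803 [ 512.  -208.6  100.4   50.3   24.5] z [ 9.9 11.1 12.1]
slim 0.85 [420. 218.] n 999 [577.7 -78.4  68.5  22.3  -0.8] z [4.8 5.9 7. ]
stop_corner 0.61 [362. 242.] n 1246 [ 573.7 -161.4   72.6   61.3  -82.5] z [ 4.5 12.7 13.9]
poly [[366, 200], [358, 204], [369, 234], [323, 251], [326, 263], [383, 244]] [[540.5, -131.7], [543.1, -141.3], [581.8, -136.0], [590.9, -192.2], [607.0, -192.2], [597.8, -122.5]]
```

View pics/w1.png

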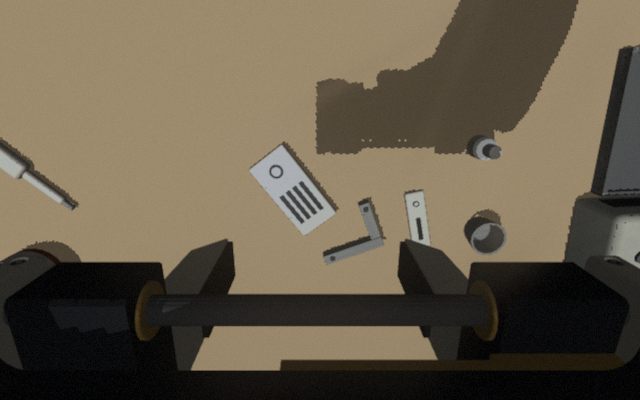

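The wrist picture shows the cassette at (293,189), the stop's inner corner at (369,234), the long wall reaching (324,257) and the slim at (417,217). The stop is at about (582,-136), turned about 8°. The cassette is at (512,-209), turned 24.5°, and its depth agrees between views. I'll turn and come down above the grasp spot, 22 mm from its centre on the robot side.

```bash
python3 -m crank '[[0,0,-0.073,0,0,0,0.6],[0,0,-0.073,0,0,0,0.6],[0,0,-0.073,0,0,0,0.6],[0,0,-0.073,0,0,0,0.6],[0,0,-0.073,0,0,0,0.6],[0,0,-0.073,0,0,0,0.6]]'
python3 -m crank '[[0,0,0,0.0245,-0.063,0.26,0.6],[0,0,0,0.0245,-0.063,0.26,0.6],[0,0,0,0.0245,-0.063,0.26,0.6],[0,0,0,0.0245,-0.063,0.26,0.6],[0,0,0,0.0245,-0.063,0.26,0.6],[0,0,0,0,0,0,0.6],[0,0,0,0,0,0,0.6],[0,0,0,0,0,0,0.6]]'
python3 look.py w2
```

```text
time: 4.0
tcp_pos: [489.5, -172.8, 227.0]
eef_rot: [[-0.904, -0.427, 0.001], [-0.427, 0.904, 0.001], [-0.001, 0.0, -1.0]]
ft_force: [-0.4, 0.0, 0.4]
gripper_width: 0.802
finger_force: 0.0
time: 4.67
tcp_pos: [492.9, -214.1, 72.1]
eef_rot: [[-0.907, -0.421, 0.001], [-0.421, 0.907, 0.0], [-0.001, -0.0, -1.0]]
ft_force: [-0.1, 0.4, 1.1]
gripper_width: 0.8
finger_force: 0.0
4.6667 [ 492.9 -214.1   72.1] [[-0.907, -0.421, 0.001], [-0.421, 0.907, 0.0], [-0.001, -0.0, -1.0]] v 1.27
cassette 0.73 [308. 231.] n 8719 [ 507.3 -212.    91.    48.    24.2] z [10.2 11.1 12. ]
stop_corner 0.75 [327. 345.] n 1987 [ 579.9 -160.9   82.9   28.2  -62. ] z [ 2.2 11.6 13.6]
poly [[387, 328], [365, 327], [354, 351], [285, 334], [277, 356], [373, 357]] [[550.2, -129.7], [556.2, -144.8], [578.9, -142.4], [586.6, -195.6], [607.6, -193.1], [577.8, -126.8]]
```

View pics/w2.png

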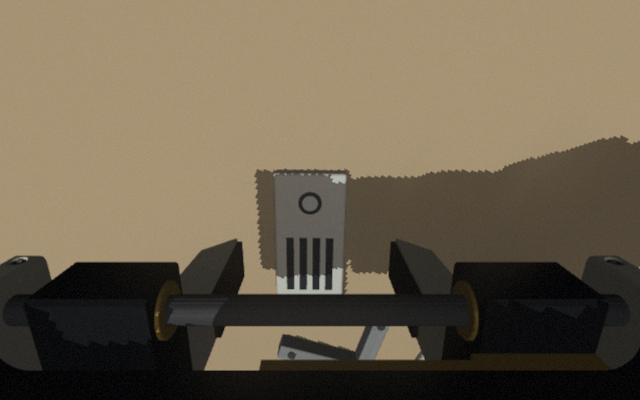

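The cassette shows between the fingers, columns 275–348 and rows 172–295, about 4 mm left of the finger centre line. I'll correct that, go down and grip gently.

```bash
python3 -m crank '[[0,0,0,0.03,-0.033,0,0.6],[0,0,0,0,0,0.19,0.6],[0,0,0,0,0,0.19,0.6],[0,0,0,0,0,0.19,0.6],[0,0,0,0,0,0,0.6],[0,0,0,0,0,0,0.6]]'
python3 -m crank '[[0,0,0,0,0,0,-1],[0,0,0,0,0,0,-1],[0,0,0,0,0,0,-1],[0,0,0,0,0,0,-1],[0,0,0,0,0,0,-1],[0,0,0,0,0,0,-1]]' 12
```

```text
time: 5.37
tcp_pos: [490.6, -220.4, 2.3]
eef_rot: [[-0.908, -0.419, 0.0], [-0.419, 0.908, 0.0], [-0.0, 0.0, -1.0]]
ft_force: [0.4, -0.9, -0.5]
gripper_width: 0.803
finger_force: 0.0
time: 5.87
tcp_pos: [490.6, -220.0, 2.6]
eef_rot: [[-0.908, -0.42, 0.0], [-0.42, 0.908, -0.0], [-0.0, -0.0, -1.0]]
ft_force: [-0.4, 0.7, 5.0]
gripper_width: 0.52
finger_force: 12.0
```

```bash
python3 -m crank '[[0,0,0,0,0,-0.008,-1],[0,0,0.0645,0,0,0,-1],[0,0,0.0645,0,0,0,-1],[0,0,0.0645,0,0,0,-1],[0,0,0,0,0,0,-1],[0,0,0,0,0,0,-1]]'
python3 -m crank '[[0,0,0,0,0.1,0,-1],[0,0,0,0,0.1,0,-1],[0,0,0,0,0.1,0,-1],[0,0,0,0,0.058,0,-1],[0,0,0,-0.08,0,0,-1],[0,0,0,-0.08,0,0,-1],[0,0,0,-0.065,0,0,-1],[0,0,0,0,0,0,-1]]'
python3 look.py w3
```

```text
time: 6.37
tcp_pos: [490.5, -219.9, 3.2]
eef_rot: [[-0.989, -0.146, -0.0], [-0.146, 0.989, -0.0], [0.0, -0.0, -1.0]]
ft_force: [0.2, 0.1, -0.4]
gripper_width: 0.521
finger_force: 12.0
time: 7.03
tcp_pos: [513.9, -173.2, 3.5]
eef_rot: [[-0.99, -0.144, 0.002], [-0.144, 0.99, -0.0], [-0.002, -0.001, -1.0]]
ft_force: [1.0, -0.1, 0.2]
gripper_width: 0.521
finger_force: 12.0
7.0333 [ 513.9 -173.2    3.5] [[-0.99, -0.144, 0.002], [-0.144, 0.99, -0.0], [-0.002, -0.001, -1.0]] v 2.41
cassette 0.66 [313. 268.] n 11299 [ 507.1 -173.9   47.9   43.2  -82.6] z [10.8 12.  12.8]
stop_corner 0.96 [374. 345.] n 600 [ 550.7 -136.6   19.7   12.6    8.4] z [ 6.5 12.9 13.9]
poly [[366, 326], [363, 356], [387, 358], [382, 338], [373, 326]] [[541.7, -143.4], [560.1, -141.5], [559.5, -129.0], [547.7, -134.0], [541.2, -139.9]]
```

View pics/w3.png

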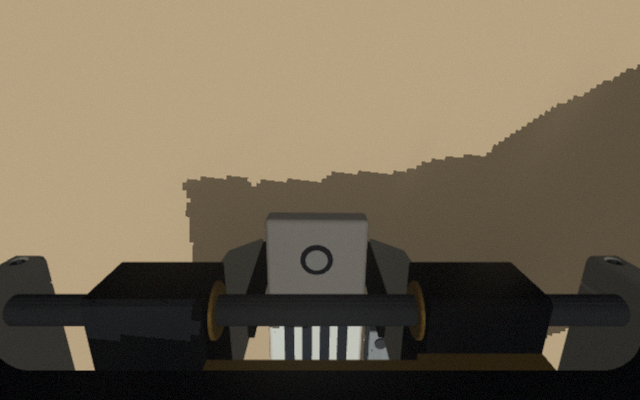

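The picture shows the cassette held squarely (columns 267–367) with the short wall's end right beside its edge at (370,345). Now small nudges against both faces, watching the force.

```bash
python3 -m crank '[[0,0,0,-0.01,0,0,-1],[0,0,0,-0.01,0,0,-1],[0,0,0,0,0,0,-1]]'
python3 -m crank '[[0,0,0,0,0.01,0,-1],[0,0,0,0,0.01,0,-1],[0,0,0,0,0,0,-1]]'
python3 -m crank '[[0,0,0,-0.01,0,0,-1],[0,0,0,-0.01,0,0,-1],[0,0,0,0,0,0,-1]]'
```

```text
time: 7.48
tcp_pos: [513.6, -173.4, 3.3]
eef_rot: [[-0.99, -0.142, 0.0], [-0.142, 0.99, 0.0], [-0.0, -0.0, -1.0]]
ft_force: [-0.4, -0.7, -0.9]
gripper_width: 0.523
finger_force: 12.0
time: 7.73
tcp_pos: [513.0, -170.5, 3.2]
eef_rot: [[-0.99, -0.143, -0.0], [-0.143, 0.99, 0.0], [0.0, 0.0, -1.0]]
ft_force: [-0.7, -0.4, 0.5]
gripper_width: 0.525
finger_force: 12.0
time: 7.98
tcp_pos: [516.0, -170.5, 3.3]
eef_rot: [[-0.99, -0.143, 0.0], [-0.143, 0.99, -0.0], [-0.0, -0.0, -1.0]]
ft_force: [0.7, 0.4, -0.2]
gripper_width: 0.521
finger_force: 12.0
```

```bash
python3 -m crank '[[0,0,0,0,0.01,0,-1],[0,0,0,0,0.005,0,-1],[0,0,0,0,0,0,-1]]'
python3 -m crank '[[0,0,0,-0.01,0,0,-1],[0,0,0,-0.01,0,0,-1],[0,0,0,0,0,0,-1]]'
```

```text
time: 8.23
tcp_pos: [515.5, -169.7, 3.4]
eef_rot: [[-0.99, -0.142, 0.001], [-0.142, 0.99, -0.001], [-0.001, -0.001, -1.0]]
ft_force: [0.7, -3.6, -0.5]
gripper_width: 0.522
finger_force: 12.0
time: 8.48
tcp_pos: [517.0, -169.4, 3.2]
eef_rot: [[-0.99, -0.141, -0.001], [-0.141, 0.99, -0.001], [0.001, -0.001, -1.0]]
ft_force: [-1.5, -4.6, -0.9]
gripper_width: 0.522
finger_force: 12.0
```

Run:
```python
from h import *
for c in("top","scene"):
    im,d=env.get_image(c); M=env.camera_model(c)
    for l,z in(("cassette",12),("stop_corner",14)):
        for r in env.cut_out(c,l)[:1]: print(c,l,round(r["p"],2),np.round(r["pixel"]),r["region"].sum(),rect(r["region"],c,z,M))
    if c=="scene": cv2.imwrite("pics/s2.png",cv2.resize(im[200:340,170:370],(800,560),interpolation=cv2.INTER_CUBIC)[:,:,::-1])
```

```text
top cassette 0.63 [386. 200.] 184 [ 577.8 -156.8   44.4   34.1   87.5]
top stop_corner 0.63 [379. 195.] 175 [ 595.4 -149.7   73.8   33.3  -58.2]
scene cassette 0.75 [265. 272.] 793 [ 559.3 -166.1   72.6   51.2    7.9]
scene stop_corner 0.83 [282. 277.] 467 [ 592.9 -149.3   90.5   51.7  -44.1]
```

View pics/s2.png

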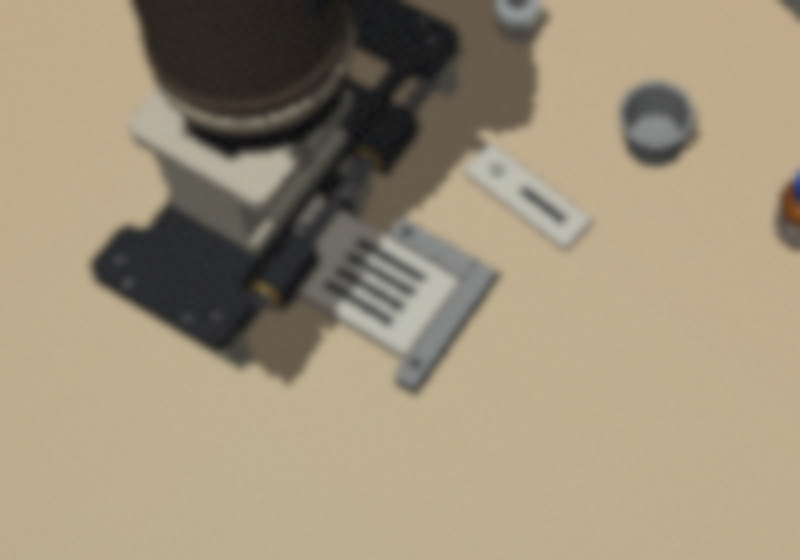

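The close scene crop shows the cassette in the corner. Its edge touches the short wall (force −4.6 N in y), and its end is within a millimetre or two of the long wall. One more nudge in x, then release.

```bash
python3 -m crank '[[0,0,0,-0.01,0,0,-1],[0,0,0,-0.01,0,0,-1],[0,0,0,0,0,0,-1]]'
python3 -m crank '[[0,0,0,0,0,0,0.3],[0,0,0,0,0,0,0.3],[0,0,0,0,0,0,0.3],[0,0,0,0,0,0,0.3],[0,0,0,0,0,0,0.3],[0,0,0,0,0,0,0.3],[0,0,0,0,0,0,0.3]]'
```

```text
time: 9.03
tcp_pos: [518.0, -169.3, 3.0]
eef_rot: [[-0.99, -0.141, -0.003], [-0.141, 0.99, -0.001], [0.003, -0.0, -1.0]]
ft_force: [-4.9, -5.5, 1.7]
gripper_width: 0.519
finger_force: 12.0
time: 9.62
tcp_pos: [520.1, -168.0, 3.3]
eef_rot: [[-0.99, -0.143, 0.0], [-0.143, 0.99, 0.0], [-0.0, 0.0, -1.0]]
ft_force: [-0.2, -0.2, -0.5]
gripper_width: 0.648
finger_force: 0.0
```

Contact on both faces (−4.9 and −5.5 N), and the fingers are now off. I'll rise to check the fit.

```bash
python3 -m crank '[[0,0,0,0,0,-0.2,0.3],[0,0,0,0,0,-0.3,0.3],[0,0,0,0.1,0,-0.3,0.3],[0,0,0,0.1,0,-0.3,0.3],[0,0,0,0.1,0,-0.1,0.3],[0,0,0,0,0,0,0.3],[0,0,0,0,0,0,0.3]]'
python3 look.py w4
```

```text
time: 10.2
tcp_pos: [484.6, -173.1, 147.9]
eef_rot: [[-0.99, -0.142, 0.002], [-0.142, 0.99, 0.001], [-0.002, 0.0, -1.0]]
ft_force: [-0.3, 0.0, -0.7]
gripper_width: 0.651
finger_force: 0.0
10.2 [ 484.6 -173.1  147.9] [[-0.99, -0.142, 0.002], [-0.142, 0.99, 0.001], [-0.002, 0.0, -1.0]] v 2.47
cassette 0.82 [312. 240.] n 5323 [ 540.7 -166.2  103.7   48.4    6.8] z [10.  11.1 12. ]
stop_corner 0.73 [345. 277.] n 760 [ 563.7 -133.    50.6   19.4   -3.7] z [ 7.9 12.6 13.8]
poly [[351, 247], [341, 249], [338, 289], [330, 292], [351, 291]] [[538.4, -132.5], [541.7, -141.3], [583.7, -137.2], [588.1, -144.3], [584.1, -124.6]]
```

View pics/w4.png

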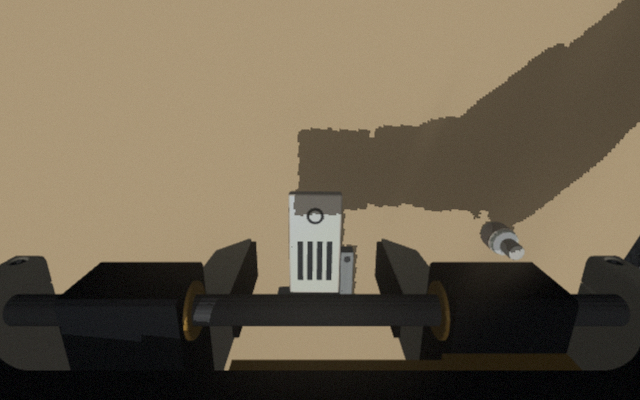

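The picture shows the cassette (columns 290–342, rows 192–293) flush along the short wall at (347,268), its end at the long wall, the fit giving about 7–8°. It is home and free, so I'll go back down, grip and lift.

```bash
python3 -m crank '[[0,0,0,-0.14,-0.004,0.1,0.3],[0,0,0,-0.133,-0.004,0.2,0.3],[0,0,0,0,0,0.3,0.3],[0,0,0,0,0,0.3,0.3],[0,0,0,0,0,0.2,0.3],[0,0,0,0,0,0.1,0.3],[0,0,0,0,0,0,0.3],[0,0,0,0,0,0,0.3]]'
python3 -m crank '[[0,0,0,0,0,0,-1],[0,0,0,0,0,0,-1],[0,0,0,0,0,0,-1],[0,0,0,0,0,0,-1],[0,0,0,0,0,0,-1]]' 20
```

```text
time: 11.07
tcp_pos: [516.5, -169.7, 2.5]
eef_rot: [[-0.99, -0.142, -0.002], [-0.142, 0.99, 0.0], [0.002, 0.001, -1.0]]
ft_force: [-0.3, 0.7, 0.3]
gripper_width: 0.653
finger_force: 0.0
time: 11.48
tcp_pos: [517.2, -169.6, 3.5]
eef_rot: [[-0.99, -0.142, 0.001], [-0.142, 0.99, -0.0], [-0.0, -0.0, -1.0]]
ft_force: [-0.1, -0.3, 0.1]
gripper_width: 0.519
finger_force: 20.0
```

```bash
python3 -m crank '[[0,0,0,0,0,-0.1,-1],[0,0,0,0,0,-0.2,-1],[0,0,0,0,0,-0.2,-1],[0,0,0,0,0,-0.2,-1],[0,0,0,0,0,-0.1,-1],[0,0,0,0,0,0,-1],[0,0,0,0,0,0,-1]]'
python3 - <<'E'
from h import *
for c in("top","scene"):
    im,d=env.get_image(c); M=env.camera_model(c); K=np.array(M["intrinsics"]);T=np.array(M["extrinsics"])
    reg=env.cut_out(c,"tray_centre")[0]["region"]
    vv,uu=np.nonzero(reg&(d>0)); p=world(c,reg,d,M)
    # tray part: low points; housing: high
    low=(p[:,2]<25)&(p[:,2]>6); hi=p[:,2]>50
    print(c,"floor z",np.percentile(p[low][:,2],[10,50,90]).round(1),low.sum(),hi.sum(),"hi z",np.median(p[hi][:,2]).round(1))
    g=np.zeros(reg.shape,bool); g[vv[low],uu[low]]=1; g=cv2.morphologyEx(g.astype(np.uint8),cv2.MORPH_OPEN,np.ones((3,3)))>0
    g2=np.zeros(reg.shape,bool); g2[vv[hi],uu[hi]]=1; g2=cv2.morphologyEx(g2.astype(np.uint8),cv2.MORPH_OPEN,np.ones((3,3)))>0
    print(" tray rect z17",rect(g,c,17,M)," housing rect z66",rect(g2,c,66,M))
    # dark floor
    dark=g&(im.max(2)<110); dark=cv2.morphologyEx(dark.astype(np.uint8),cv2.MORPH_OPEN,np.ones((3,3)))>0
    if dark.sum()>100: print(" dark",rect(dark,c,17,M), dark.sum())
E
```

```text
time: 12.07
tcp_pos: [517.4, -169.4, 100.4]
eef_rot: [[-0.99, -0.143, 0.002], [-0.143, 0.99, 0.0], [-0.002, -0.0, -1.0]]
ft_force: [0.1, 0.6, -1.0]
gripper_width: 0.519
finger_force: 20.0
top floor z [ 9.9 12.2 16. ] 3426 4109 hi z 66.0
 tray rect z17 [530.8 205.  152.5 142.8 -10.6]  housing rect z66 [680.  176.  179.1 150.5  79.7]
 dark [530.7 204.3 152.5 141.3 -10.6] 3317
scene floor z [ 9.  11.6 16.5] 3344 5180 hi z 65.2
 tray rect z17 [528.4 202.7 148.2 141.1  79.7]  housing rect z66 [689.3 169.4 184.5 151.2  79.5]
 dark [528.8 200.8 144.6 139.5  79.8] 2938
```

The tray is at about (529,204), turned −10.5°, its floor at about 12 mm from both cameras. I'll turn the held cassette and carry it above.

```bash
python3 -m crank '[[0,0,0.0725,0,0,0,-1],[0,0,0.0725,0,0,0,-1],[0,0,0.0725,0,0,0,-1],[0,0,0,0.028,0.13,0,-1],[0,0,0,0.055,0.2565,0,-1],[0,0,0,0.055,0.2565,0,-1],[0,0,0,0.055,0.2565,0,-1],[0,0,0,0.055,0.2565,0,-1]]'
python3 -m crank '[[0,0,0,0.055,0.2565,0,-1],[0,0,0,0.055,0.2565,0,-1],[0,0,0,0.055,0.2565,0,-1],[0,0,0,0.055,0.2565,0,-1],[0,0,0,0.055,0.2565,0,-1],[0,0,0,0.055,0.2565,0,-1],[0,0,0,0.055,0.2565,0,-1]]'
python3 -m crank '[[0,0,0,0.028,0.13,0,-1],[0,0,0,0,0,0,-1],[0,0,0,0,0,0,-1],[0,0,0,0,0,0,-1]]'
python3 look.py w5
python3 - <<'E'
from h import *
im,d=env.get_image("scene"); 
for r in env.cut_out("scene","cassette")[:2]: print(r["p"],rect(r["region"],"scene",109),np.percentile(world("scene",r["region"],d)[:,2],[5,50,95]).round(1))
cv2.imwrite("pics/s3.png",cv2.resize(im[40:280,180:500],(800,600),interpolation=cv2.INTER_CUBIC)[:,:,::-1])
E
```

```text
time: 12.93
tcp_pos: [512.2, -26.5, 98.5]
eef_rot: [[-0.983, 0.183, -0.001], [0.183, 0.983, -0.0], [0.001, -0.001, -1.0]]
ft_force: [0.6, -0.1, -0.4]
gripper_width: 0.519
finger_force: 20.0
time: 13.52
tcp_pos: [506.1, 193.9, 98.5]
eef_rot: [[-0.983, 0.182, -0.001], [0.182, 0.983, -0.001], [0.001, -0.001, -1.0]]
ft_force: [0.4, 0.5, -0.3]
gripper_width: 0.521
finger_force: 20.0
time: 13.85
tcp_pos: [506.2, 207.2, 98.8]
eef_rot: [[-0.983, 0.183, -0.001], [0.183, 0.983, -0.001], [0.0, -0.001, -1.0]]
ft_force: [0.7, 0.2, -0.3]
gripper_width: 0.518
finger_force: 20.0
13.85 [506.2 207.2  98.8] [[-0.983, 0.183, -0.001], [0.183, 0.983, -0.001], [0.0, -0.001, -1.0]] v 0.83
cassette 0.74 [314. 269.] n 11039 [547.6 199.5  77.3  68.9  78.9] z [105.3 106.4 107.3]
0.61 [546.2 195.5  91.9  54.6 -11.7] [ 98.4 106.4 109.1]
```

View pics/s3.png

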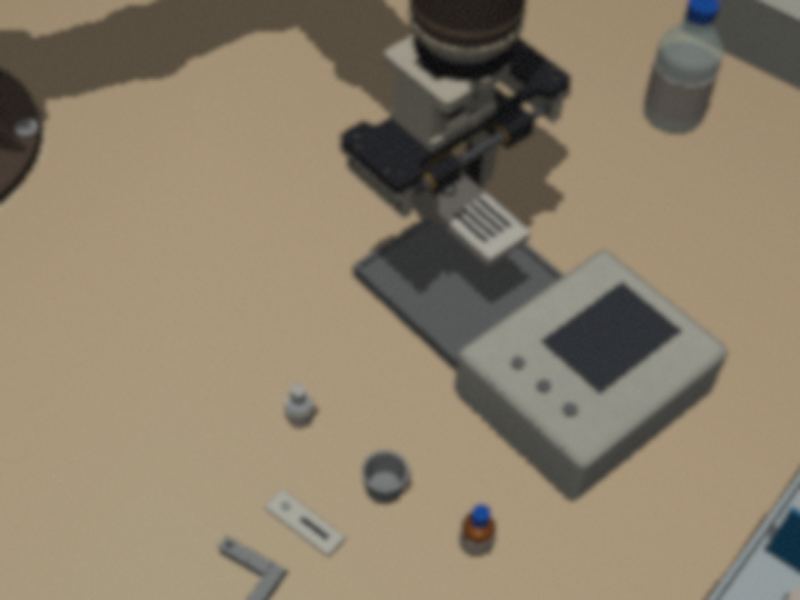

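View pics/w5.png

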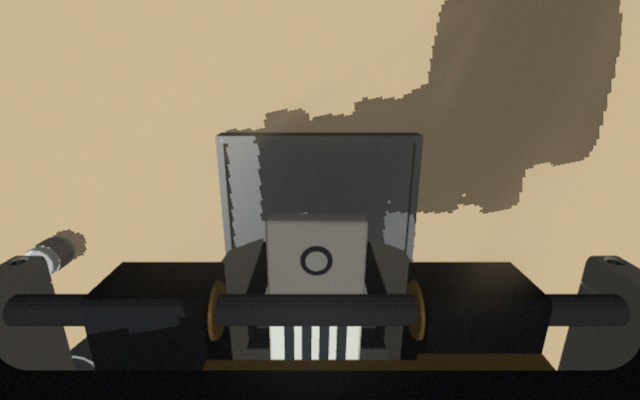

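The scene crop shows the cassette held level over the tray. The wrist picture shows the tray's rim (columns 218–422, near edge at row 134) parallel to the cassette (columns 267–367, near edge at row 215). I'll check the offsets along x from these edges.

Run:
```python
from h import *
s=env.state();R=np.array(s["eef_rot"]);t=np.array(s["tcp_pos"])
f=lambda uv,z:(onplane("wrist",uv,z)-t)@R
print("tray near edge corners, outer, tool frame",f([[218,135],[422,135]],17).round(1).tolist())
print("cassette near corners",f([[267,217],[367,217]],107).round(1).tolist())
T=np.array([529,204,12]); print("tray centre in tool", ((T-t)@R).round(1), "z",t[2])
```

```text
tray near edge corners, outer, tool frame [[50.4, -66.2, 82.4], [50.4, 72.6, 82.4]]
cassette near corners [[25.4, -21.9, -7.6], [25.4, 23.8, -7.6]]
tray centre in tool [-22.8   0.5  87.4] z 99.35702368661124
```

```bash
python3 -m crank '[[0,0,0,0,0.012,0.1,-1],[0,0,0,0,0,0.2,-1],[0,0,0,0,0,0.2,-1],[0,0,0,0,0,0.1,-1],[0,0,0,0,0,0.06,-1],[0,0,0,0,0,0,-1],[0,0,0,0,0,0,-1]]'
python3 -m crank '[[0,0,0,0,0,0.012,-1],[0,0,0,0,0,0.012,-1],[0,0,0,0,0,0,-1],[0,0,0,0,0,0,-1]]'
```

```text
time: 14.73
tcp_pos: [506.9, 209.7, 20.2]
eef_rot: [[-0.983, 0.183, 0.0], [0.183, 0.983, -0.0], [-0.0, -0.0, -1.0]]
ft_force: [0.3, 0.9, -0.7]
gripper_width: 0.525
finger_force: 20.0
time: 15.07
tcp_pos: [506.9, 210.2, 17.7]
eef_rot: [[-0.983, 0.182, 0.001], [0.182, 0.983, 0.001], [-0.001, 0.001, -1.0]]
ft_force: [0.0, 0.8, -0.6]
gripper_width: 0.522
finger_force: 20.0
```

```bash
python3 -m crank '[[0,0,0,0,0,0.008,-1],[0,0,0,0,0,0.004,-1],[0,0,0,0,0,0,-1],[0,0,0,0,0,0,-1]]'
python3 -m crank '[[0,0,0,0,0,0.006,-1],[0,0,0,0,0,0,-1],[0,0,0,0,0,0,-1]]'
```

```text
time: 15.4
tcp_pos: [506.8, 210.1, 15.9]
eef_rot: [[-0.983, 0.182, 0.0], [0.182, 0.983, 0.0], [-0.0, 0.0, -1.0]]
ft_force: [-0.0, 0.5, -0.0]
gripper_width: 0.521
finger_force: 20.0
time: 15.65
tcp_pos: [506.8, 210.0, 15.3]
eef_rot: [[-0.983, 0.182, 0.0], [0.182, 0.983, 0.0], [-0.0, 0.0, -1.0]]
ft_force: [-1.6, 0.5, 5.5]
gripper_width: 0.521
finger_force: 20.0
```

Contact with the floor (5.5 N up). I'll release, rise and check.

```bash
python3 -m crank '[[0,0,0,0,0,0,0.3],[0,0,0,0,0,0,0.3],[0,0,0,0,0,0,0.3],[0,0,0,0,0,0,0.3],[0,0,0,0,0,0,0.3],[0,0,0,0,0,0,0.3],[0,0,0,0,0,0,0.3]]'
python3 -m crank '[[0,0,0,0,0,-0.15,0.3],[0,0,0,0,0,-0.25,0.3],[0,0,0,0.1,0,-0.3,0.3],[0,0,0,0.15,0,-0.3,0.3],[0,0,0,0.15,0,-0.3,0.3],[0,0,0,0.1,0,-0.2,0.3],[0,0,0,0,0,0,0.3],[0,0,0,0,0,0,0.3]]'
python3 - <<'E'
from h import *
for c in("wrist","scene","top"):
    im,d=env.get_image(c); M=env.camera_model(c)
    for l,z in(("cassette",24),("slim",7)):
        for r in env.cut_out(c,l)[:1]:
            print(c,l,round(r["p"],2),rect(r["region"],c,z,M),"z",np.median(world(c,r["region"],d,M)[:,2]).round(1))
    if c=="wrist": cv2.imwrite("pics/w6.png",im[:,:,::-1])
E
```

```text
time: 16.23
tcp_pos: [506.6, 209.9, 15.0]
eef_rot: [[-0.983, 0.182, -0.0], [0.182, 0.983, -0.0], [0.0, -0.0, -1.0]]
ft_force: [-0.2, -0.4, -0.6]
gripper_width: 0.651
finger_force: 0.0
time: 16.9
tcp_pos: [447.7, 221.9, 196.3]
eef_rot: [[-0.984, 0.181, 0.002], [0.181, 0.984, 0.003], [-0.001, 0.003, -1.0]]
ft_force: [1.5, 0.5, -1.3]
gripper_width: 0.645
finger_force: 0.0
wrist cassette 0.87 [528.2 205.1 101.2  47.9 -11.7] z 21.9
scene cassette 0.68 [537.9 200.6 103.7  53.9 -10.9] z 22.9
scene slim 0.83 [585.3 -78.1  69.2  22.3  -1. ] z 6.0
top cassette 0.62 [544.  202.6  74.3  53.  -11.9] z 23.8
top slim 0.64 [579.9 -76.3  66.3  20.6  -3.8] z 7.0
```

View pics/w6.png

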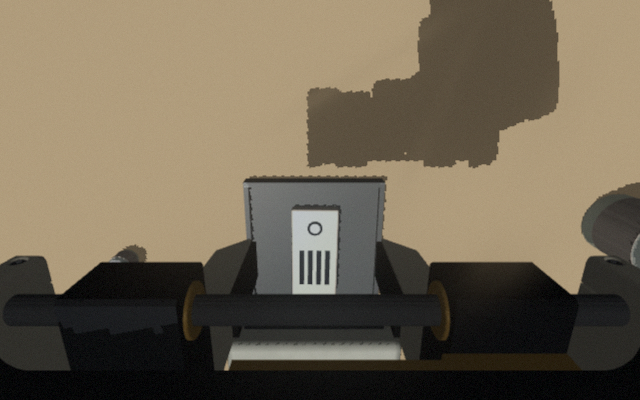

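The picture shows the cassette lying flat in the tray (columns 291–340), centred between the rims (247–384) and parallel to them. The fit is (528,205) at −11.7°, against (529,204) at −10.5° for the tray. The slim is unmoved.

```bash
python3 -c "
from workcell import env
print(env.sign_off())"
```

```text
the job is handed in; nothing more can be done
None
```

The wide cassette was squared flush into the stop's corner and released, then picked up and laid flat and centred in the reader's tray (about 1 mm and 1° off by the wrist camera); the slim cassette was not disturbed, and the job was handed in at about 17 s of the 62 s, with no verdict shown.

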